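# Re-tension the quick-release clamp of the bench plate filter

## Task

The clamp of the bench plate filter is set too slack, so its cover plate is not held. Flip the cam lever up until it stands upright, and with it up turn the wing nut clockwise until its long wing points straight out along the index rib on the strap; then flip the lever fully down again so that the pad clamps the cover plate, and let go. Do not knock the bottles, the jar or the wrench about.

Things in the scene. Friction and masses are not known exactly. Their poses are not given: they have to be found in the camera images.
- filter: Fixed bench plate filter: red foot 170 x 280 x 18 mm under white plates (top at 76 mm). Origin: centre of the foot's underside, z up. A dark steel strap, 36 mm wide, runs above the plates along its y axis from -125 to +130 mm, top at 104 mm (108 mm with lever up): wing nut near its middle, cam lever at its -y end, plain post with a round cap (117 mm high) at its +y end.
- lever (a joint): Cam lever angle, rad: 0 = closed (lying level, pointing to the filter's -x), grows as the grip end is swung up; 1.57 = upright, stop at 1.75. It stays where it is left (friction, about 2 to 4 N at the grip).
- lever_pivot (a point): Pivot of the lever, fixed to the filter at (0, -100, 118) mm in its frame, axes as the filter's. The lever turns about the filter's y axis.
- lever_grip (a point): Centre of the black barrel grip at the lever's end, 90 mm from the pivot: a cylinder of 20 mm diameter, 26 mm long with its axis and flat ends along the filter's y; it can be pinched by its flat ends. The steel lever bar is 14 mm wide, 10 mm thick. Free space of 25 mm or more on each side and 90 mm below when closed.
- nut (a joint): Wing nut angle, rad, grows as it is turned clockwise seen from above; range 0 to 2.4. The long wing lies exactly along the index rib at 1.70. About 0.12 N m of friction; the nut keeps its height on the strap while it turns and screws the pad below down by 3 mm per rad; strap and nut rise about 4 mm when the lever is opened. Turn it with the lever up.
- nut_grip (a point): Grip point on the vertical axis of the wing nut, at (0, 20) mm in the filter's frame. The wings are one upright bar 62 mm long, 12 mm thick, 28 mm tall: it reaches 11 mm above this point and 17 mm below, over a round flange of 32 mm diameter. The point's x axis points along the long wing (40 mm from the axis); the short wing is 22 mm.
- index_dir (a point): Inner end of the index rib on top of the strap, 46 mm beyond the nut axis towards the filter's +y (the point is fixed to the filter). The rib is a steel bar 8 mm wide, 22 mm long, 14 mm high that lies along the filter's y from 46 to 68 mm beyond the nut axis.
- cover: Loose white cover plate, 130 x 110 x 19 mm, 0.35 kg, on top of the plate pack with two notches in its x edges over two fixed lugs. Origin: centre of its underside. It stays where it is.
- pad: Black rubber pad 60 x 60 x 10 mm under the nut, below the strap, sprung; origin at the centre of its underside. It clears the cover plate by 0.4 to 2.5 mm at the start and presses on it by about 8 to 10 N when the nut is set right and the lever is down.
- cider_a: Capped amber bottle, 84 mm diameter, 280 mm tall, bystander. Origin: centre of its underside.
- cider_b: Capped amber bottle, 84 mm diameter, 280 mm tall, bystander. Origin: centre of its underside.
- jar: Closed glass jar, 76 mm diameter, 100 mm tall, bystander. Origin: centre of its underside.
- wrench: Open-ended wrench lying flat on the bench beside the filter, on the robot's right, bystander.
Not all that is in view belongs to the job. Of the things like the cover, leave any that is brown or green; of the rest the larger one is meant.

How it is judged:
By the outcome, as a careful person would: the job done as asked, in the order asked, and still so for the second after the job is handed in, with the robot touching nothing.
It also fails if it takes over 61 s, if anything falls off the work surface, if the arm or the gripper's body presses on something with over 40 N, if the wrist force passes 120 N, or if a joint passes its speed limit or range.

## Robot

A 6-joint arm with a two-finger parallel gripper is mounted at the origin on the work surface. World frame = base frame: x ahead of the robot, y to its left, z up, the work surface at z = 0. Lengths are in m, angles in rad, forces in N, time in s.
With the tool pointing down it reaches from about 0.3 to 0.775 m from the base axis. Payload 14.6 kg.
Tool frame: the origin (TCP) lies between the finger pads; the fingertips stand 14 mm ahead of it and the grasp point (between the pads) lies 5 mm behind it; z points along the fingers, y is the line along which they close (so a half turn about z gives the same grasp; the last joint's range is limited). The gripper opens to 94 mm and grips with 3 to 60 N. Pads are 16 mm wide; open, the fingers measure 119 mm over their backs; the gripper's body (75 mm by 177 mm) begins 78 mm behind the grasp point.
Start: joints at [1.145, 0.3, 1.521, -0, 1.321, -0.067], TCP at [0.193, 0.515, 0.219] pointing down, gripper open.
Joint ranges: [-3.03, 3.03], [-0.79, 2.21], [0.23, 2.52], [-1.04, 4.18], [0, 3.07], [-2.55, 2.55]. Speed limits (rad/s): [2.22, 2.22, 2.57, 3.14, 3.14, 3.14].

## Interface

Orientations are given as [roll, pitch, yaw] about the fixed x, y, z axes, in that order (R = Rz(yaw) Ry(pitch) Rx(roll)).
In Python, from station import ctrl gives the robot as it stands. The module is installed in compiled form; this text tells all that it offers.
- The arm moves only by the tool move_arm, never from a script. Its argument "targets" is a list of rows, each a list of 7 numbers: the opening, from -1 (shut) to 1 (fully open), then the shift along the tool's x, y, z in units of 50 mm (1.0 is 50 mm), then the turn, a rotation vector about the tool's x, y, z in rad. A call has 1 to 12 rows; each row is the pose to reach, as a shift and turn from the pose commanded when the call began, along the tool's axes at that moment; what a row does not reach only later rows make up. A row lasts 1/10 s, in which the tool goes at most 50 mm and 8.59 degrees, less where a joint would pass 70% of its speed; a pose out of reach is approached as far as the arm can. A call with a gripper value outside its range is refused whole. The fingers move at their own pace and stop on an object; "grip_force" is the grip in N (left out, the last holds). Time passes only in rows, so rows that repeat a pose let the fingers close. It gives the time, the measured TCP pose, the force, the opening and the grip force at its end, in the units of the state.
- ctrl.get_obs(): the state, without advancing time (a new reading comes with each control period).
- ctrl.camera(name): name is "side" or "top" or "wrist"; returns (picture, depth): 384x512x3 uint8, red, green, blue; 384x512 float32, m along the optical axis (not along the pixel's ray), 0 where there is no reading.
- ctrl.camera_params(name): a dict with "intrinsics" (3x3 intrinsics, pixels), "k1" (the pictures are not rectified: a ray, as slopes to the right and down, at radius r is drawn at 1 + k1 r^2 times it, then the intrinsics apply), "rvec" (rotation vector, rad) and "tvec" (3), from world to camera coordinates, as OpenCV has them; the wrist camera has in their place "T_tool_cam" (4x4, takes a point from camera to tool coordinates, whose origin is the TCP and whose axes are the flange's). Camera axes: x right, y down, z forward; pixel columns grow to the right and rows downward; lengths in m; the calibration is good to about 2 mm. A picture is of the moment at which its call begins: read the wrist's pose just before it. camera_params takes no time and is no camera call.
- ctrl.hand_in(): hands the job in; it is judged then, once.
Trained networks look in the newest picture that a camera, given by its name, has taken for a name from the list of things; names that differ only in an ending like _2 or _b are one class to them, and where a whole thing is asked for, a point or a joint stands for the part that bears it (a point fixed in the world has none). Each returns a list of dicts, best first, with "score" (0 to 1); they miss things now and then, are a little off and sometimes report something else, mostly with a low value. They report only what shows in the picture. A call takes as long as a camera call. They do not tell look-alikes from the thing itself.
- ctrl.cut_out(camera, target): "region" (384x512 bool, what is visible of it) and "point" ([column, row] in pixels, amid what is visible of it).
- ctrl.tip_of(camera, target): "point" ([column, row] in pixels: a listed point, or the origin of a listed thing).
The state is a dict: "time_s": time; "qpos": joint angles; "joint_vel": joint speeds; "tau": joint torques, N m; "ee_pos": TCP position; "eef_rot": TCP orientation; "force": force on the tool from outside, world axes, zero at the start; "moment": the same for the moment, N m; "grip_width": finger opening in m; "grip_force": force on a finger pad.
Only numpy, scipy, OpenCV 4.12 (cv2) and the standard library are available. Lean on these libraries where they do the work, as an engineer would, in place of code of your own. Each camera call takes 0.05 s, during which the arm holds its last target. There are 200 camera calls.

## Working session

There is one attempt and no reset: what is moved stays moved. The work goes in short steps, Python scripts to look and compute and a tool call to move; the robot and the scene stay as the last step left them, time stands still between calls to the robot, and variables do not carry over. Pictures are saved under pics/ and viewed, at most 10 in all, crops included, and the job is handed in when it is done.

Besides the shell and the picture viewer there is one more tool, called after "Request:" as name(argument=value, ...), one argument or row to a line, values as JSON. move_arm: Moves the arm, as the interface text tells. Its arguments: {"type":"object","properties":{"targets":{"type":"array"},"grip_force":{"type":"number"}},"required":["targets"]}

```bash
mkdir -p pics
cat > h.py <<'E'
import numpy as np, cv2
from scipy.spatial.transform import Rotation as Ro
from station import ctrl
def cam(n):
    p=ctrl.camera_params(n); K=np.array(p["intrinsics"]); k1=p["k1"]
    if n=="wrist":
        o=ctrl.get_obs(); T=np.eye(4); T[:3,:3]=Ro.from_euler('xyz',o["eef_rot"]).as_matrix(); T[:3,3]=o["ee_pos"]
        W=T@np.array(p["T_tool_cam"])
    else:
        R=cv2.Rodrigues(np.array(p["rvec"],float))[0]; W=np.eye(4); W[:3,:3]=R.T; W[:3,3]=-R.T@np.array(p["tvec"]).ravel()
    return K,k1,W
def ray(n,px,c=None):
    K,k1,W=c or cam(n)
    q=cv2.undistortPoints(np.array(px,float).reshape(-1,1,2),K,np.array([k1,0,0,0.])).reshape(-1,2)
    d=np.c_[q,np.ones(len(q))]
    return W[:3,3],d@W[:3,:3].T
def atz(n,px,z,c=None):
    o,d=ray(n,px,c); return o+d*((z-o[2])/d[:,2])[:,None]
def atd(n,px,dep,c=None):
    o,d=ray(n,px,c); return o+d*np.array([dep[int(round(v)),int(round(u))] for u,v in np.reshape(px,(-1,2))])[:,None]
def save(n,im): cv2.imwrite("pics/"+n,im[:,:,::-1])
E
python3 - <<'E'
from h import *
o=ctrl.get_obs(); print({k:np.round(v,3) for k,v in o.items()})
ims=[]
for n in("top","side"):
    im,d=ctrl.camera(n); save(n+"0.png",im); np.save(n+"0.npy",d); ims.append(im)
    for t in ["filter","lever_grip","lever_pivot","nut_grip","index_dir","cover","pad","cider_a","jar","wrench"]:
        for r in ctrl.tip_of(n,t)[:3]:
            print(n,t,round(r["score"],2),np.round(r["point"]),np.round(atd(n,[np.clip(r["point"],0,[511,383])],d)[0],3))
E
```

```text
{'time_s': np.float64(0.0), 'qpos': array([ 1.145,  0.3  ,  1.522,  0.   ,  1.321, -0.067]), 'joint_vel': array([-0.001,  0.   ,  0.002,  0.   ,  0.   , -0.001]), 'tau': array([-2.0000e-03, -5.3181e+01, -3.5274e+01,  7.1000e-02,  2.4000e-02,
       -0.0000e+00]), 'ee_pos': array([0.193, 0.515, 0.219]), 'eef_rot': array([-3.14 , -0.   ,  2.783]), 'force': array([ 0.575, -0.537, -0.836]), 'moment': array([-0.021, -0.007,  0.003]), 'grip_force': np.float64(0.0), 'grip_width': np.float64(0.094)}
top filter 0.62 [259. 201.] [ 0.565 -0.021  0.092]
top lever_grip 0.84 [299. 218.] [ 0.514 -0.123  0.132]
top lever_pivot 0.66 [296. 188.] [ 0.593 -0.118  0.122]
top nut_grip 0.62 [244. 191.] [0.581 0.018 0.144]
top nut_grip 0.55 [396. 234.] [ 0.484 -0.399  0.011]
top index_dir 0.62 [229. 199.] [0.568 0.057 0.102]
top cover 0.74 [258. 195.] [ 0.578 -0.018  0.102]
top cover 0.72 [208. 130.] [0.785 0.124 0.015]
top cover 0.63 [293. 278.] [ 0.364 -0.113  0.02 ]
top pad 0.65 [247. 193.] [0.575 0.008 0.145]
top pad 0.26 [302. 218.] [ 0.514 -0.132  0.13 ]
top cider_a 0.91 [396. 184.] [ 0.602 -0.379  0.
[... 218 characters left out ...]
 [330. 372.] [ 0.588 -0.443  0.105]
side filter 0.17 [248. 130.] [0.658 0.38  0.031]
side lever_grip 0.62 [241. 226.] [ 0.515 -0.122  0.133]
side lever_pivot 0.97 [279. 218.] [ 0.602 -0.118  0.131]
side nut_grip 0.74 [256. 180.] [0.583 0.005 0.141]
side index_dir 0.64 [251. 175.] [0.585 0.06  0.112]
side cover 0.97 [258. 204.] [ 0.578 -0.038  0.103]
side cover 0.94 [330. 212.] [ 0.784 -0.031  0.013]
side cover 0.57 [181. 278.] [ 0.37  -0.142  0.02 ]
side pad 0.74 [258. 196.] [ 0.585 -0.01   0.103]
side pad 0.56 [252. 183.] [0.576 0.008 0.131]
side cider_a 0.86 [249. 132.] [0.663 0.381 0.025]
side cider_a 0.68 [329. 376.] [ 0.589 -0.443  0.087]
side jar 0.89 [195. 142.] [ 0.405 -0.612  0.706]
```

Run:
```python
import cv2,numpy as np
a=cv2.imread("pics/top0.png");b=cv2.imread("pics/side0.png")
c=cv2.resize(a[140:270,190:340],(800,600),fx=0,fy=0,interpolation=cv2.INTER_CUBIC)
cv2.imwrite("pics/crop0.png",c)
cv2.imwrite("pics/both0.png",cv2.resize(np.vstack([a,b]),(450,600)) if 0 else cv2.resize(np.hstack([a,b]),(800,300)))
```

```text
(no output)
```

View pics/both0.png

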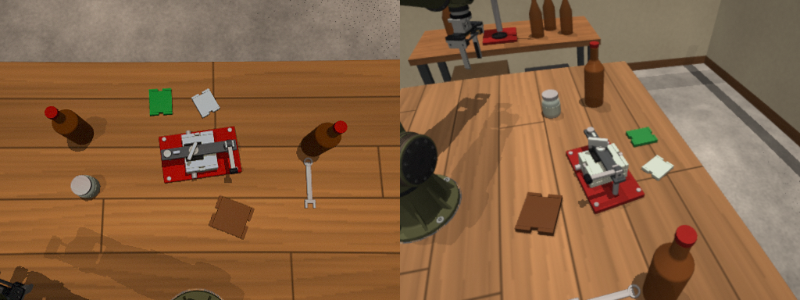

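View pics/crop0.png

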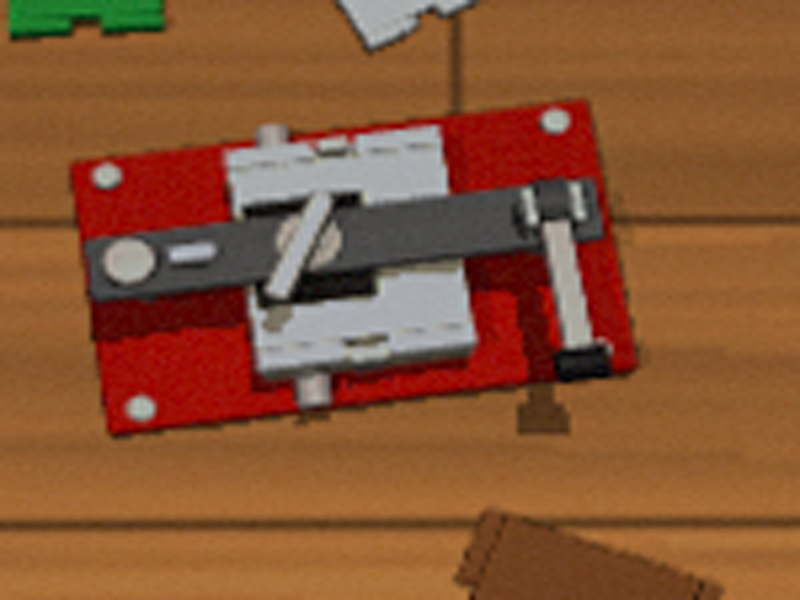

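The top view shows the filter at crop corners (75,160), (590,100), (635,370) and (110,435). The lever lies at the right with its grip at (580,362), the nut is at (308,238) with its long wing towards (275,295), and the rib is at (190,253).

Candidates for the cover: the white plate under the strap, top px (258,195), which is the larger one and the one meant. The loose white plate at (208,130) is smaller, and the brown one at (293,278) and the green one at about (205,130) are to be left. The only lever and nut are those on the filter; the "nut" reported at (396,234) is the wrench.

```bash
cat >> h.py <<'E'
def proj(n,P):
    K,k1,W=cam(n); V=np.linalg.inv(W)
    return cv2.projectPoints(np.array(P,float).reshape(-1,1,3),cv2.Rodrigues(V[:3,:3])[0],V[:3,3],K,np.array([k1,0,0,0.]))[0].reshape(-1,2)
def f2w(p,P):
    P=np.array(P,float).reshape(-1,3); c,s=np.cos(p[2]),np.sin(p[2])
    return np.c_[p[0]+c*P[:,0]-s*P[:,1],p[1]+s*P[:,0]+c*P[:,1],P[:,2]]
E
python3 - <<'E'
from h import *
from scipy.optimize import least_squares
s=np.array([150/800,130/600]); cr=np.array([[75,160],[590,100],[635,370],[110,435]])*s+[190,140]
F=[("top",np.array([[85,140,18],[85,-140,18],[-85,-140,18],[-85,140,18]])/1e3,cr)]
P={"lever_pivot":[0,-100,118],"lever_grip":[-90,-100,118],"index_dir":[0,66,111]}
F.append(("top",np.array(list(P.values()))/1e3,np.array([[296,188],[299,218],[229,199.]])))
F.append(("side",np.array(list(P.values()))/1e3,np.array([[279,218],[241,226],[251,175.]])))
fun=lambda p:np.concatenate([(proj(n,f2w(p,X))-u).ravel() for n,X,u in F])
r=least_squares(fun,[.58,0,0],loss="soft_l1"); print(np.round(r.x,4)); print(np.round(fun(r.x).reshape(-1,2),1))
print(np.round(f2w(r.x,np.array([P["lever_grip"],[0,-100,118],[0,20,133]])/1e3),3))
E
```

```text
[ 0.5882 -0.0122  0.1369]
[[-1.6 -0.3]
 [-0.5 -1.1]
 [ 0.8 -0.8]
 [-0.7 -0.5]
 [-2.6 -3.4]
 [-0.1  0.7]
 [ 1.2 -4.9]
 [-1.7  1.8]
 [-1.2  5.4]
 [-1.8  2.1]]
[[ 0.513 -0.124  0.118]
 [ 0.602 -0.111  0.118]
 [ 0.585  0.008  0.133]]
```

Request:
move_arm(
  targets=[
    [0,-10.5,-9.7,0,0,0,-0.495],
    [0,-10.5,-9.7,0,0,0,-0.495],
    [0,-10.5,-9.7,0,0,0,-0.495],
    [0,-10.5,-9.7,0,0,0,-0.495],
    [0,-10.5,-9.7,0,0,0,-0.495],
    [0,-10.5,-9.7,0,0,0,-0.495],
    [0,-10.5,-9.7,0,0,0,-0.495],
    [0,-10.5,-9.7,0,0,0,-0.495],
    [0,-10.5,-9.7,0,0,0,-0.495],
    [0,-10.5,-9.7,0,0,0,-0.495],
    [0,-10.5,-9.7,0,0,0,-0.495],
    [0,-10.5,-9.7,0,0,0,-0.495],
  ],
)

```text
time_s: 2.3
ee_pos: [0.4595, -0.0152, 0.2198]
eef_rot: [-3.141, 0.001, -3.006]
force: [1.6, 1.6, 0.8]
grip_width: 0.0471
grip_force: 0.0
```

Run:
```python
from h import *
print(np.round(ctrl.camera_params("wrist")["T_tool_cam"],3))
im,d=ctrl.camera("wrist"); save("w1.png",im); c=cam("wrist")
for t in ["lever_grip","lever_pivot","nut_grip","index_dir"]:
    for r in ctrl.tip_of("wrist",t)[:2]:
        print(t,round(r["score"],2),np.round(r["point"]),np.round(atd("wrist",[np.clip(r["point"],0,[511,383])],d,c)[0],4))
print(np.round(proj("wrist",f2w([.5882,-.0122,.1369],np.array([[-90,-100,118],[0,-100,118],[0,20,133],[0,66,118],[-85,140,18],[-85,-140,18]])/1e3))))
print(np.round(ctrl.get_obs()["ee_pos"],4))
```

```text
[[-0.    -0.973 -0.229  0.067]
 [ 1.    -0.     0.     0.001]
 [-0.    -0.229  0.973 -0.165]
 [ 0.     0.     0.     1.   ]]
lever_grip 0.68 [145. 226.] [ 0.5091 -0.1241  0.1308]
nut_grip 0.83 [255. 307.] [ 5.836e-01 -2.000e-04  1.388e-01]
index_dir 0.6 [293. 291.] [0.5818 0.047  0.1037]
[[143. 227.]
 [151. 299.]
 [254. 308.]
 [293. 299.]
 [336. 204.]
 [144. 205.]]
[ 0.4587 -0.0127  0.2193]
```

View pics/w1.png

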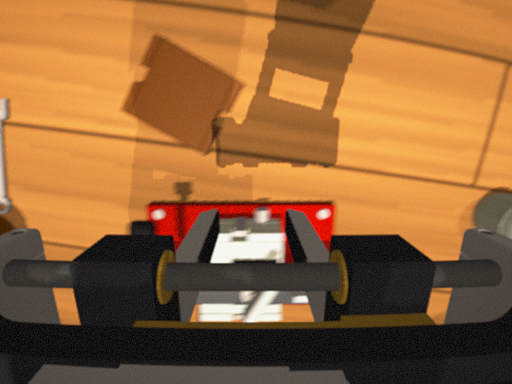

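The wrist view shows the lever grip at (143,227), as predicted, and the foot edge is level with the image, so the yaw estimate is right.

Request:
move_arm(
  targets=[
    [0,-0.78,-2.34,0,0,0,0],
    [0,-0.78,-2.34,0,0,0,0],
    [0,-0.78,-2.34,0,0,0,0],
    [0,-0.78,-2.34,1.0,0,0,0],
    [0,-0.78,-2.34,1.6,0,0,0],
    [0,-0.78,-2.34,2.12,0,0,0],
    [0,-0.78,-2.34,2.12,0,0,0],
    [0,-0.78,-2.34,2.12,0,0,0],
  ],
)

```text
time_s: 3.35
ee_pos: [0.5138, -0.1226, 0.1145]
eef_rot: [-3.141, 0.0, -3.004]
force: [0.1, 0.1, 0.3]
grip_width: 0.0472
grip_force: 0.0
```

Run:
```python
from h import *
im,d=ctrl.camera("side"); save("s2.png",im[150:290,180:340])
cv2.imwrite("pics/s2.png",cv2.resize(im[150:280,190:340],(800,600),interpolation=cv2.INTER_CUBIC)[:,:,::-1])
print(ctrl.get_obs()["ee_pos"],[np.round(r["point"]) for r in ctrl.tip_of("side","lever_grip")], proj("side",[ctrl.get_obs()["ee_pos"]]))
```

```text
[ 0.5141609  -0.12298972  0.11515008] [] [[240.46345061 231.97908293]]
```

View pics/s2.png

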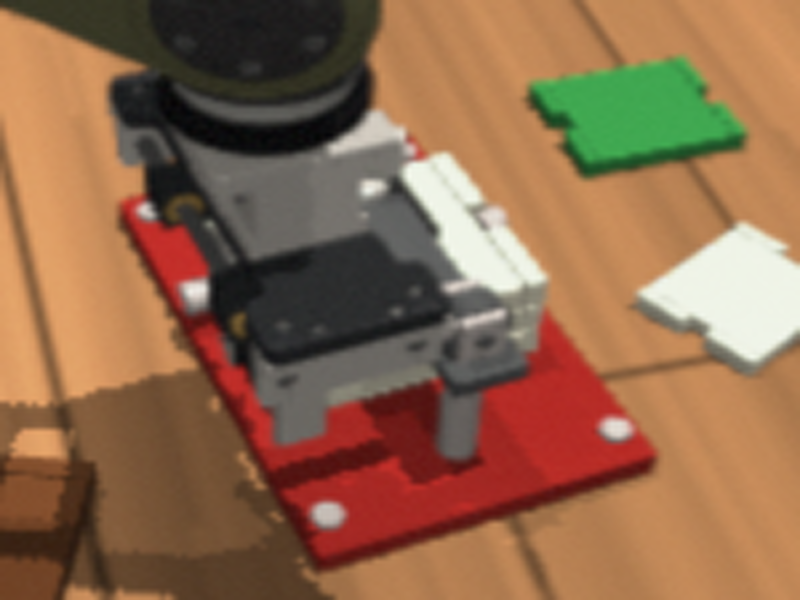

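The side crop shows the fingers around the lever's end, with the near fingertip at crop (300,420) and the pivot fork at (480,340). Nothing is touched.

Request:
move_arm(
  targets=[
    [-1,0,0,0,0,0,0],
    [-1,0,0,0,0,0,0],
    [-1,0,0,0,0,0,0],
    [-1,0,0,0,0,0,0],
    [-1,0,0,0,0,0,0],
  ],
  grip_force=15,
)

```text
time_s: 3.95
ee_pos: [0.5133, -0.122, 0.1136]
eef_rot: [3.139, -0.0, -3.005]
force: [-0.9, 14.3, 2.7]
grip_width: 0.0263
grip_force: 15.0
```

Request:
move_arm(
  targets=[
    [-1,-0.02,0.03,-0.27,0,0,0],
    [-1,-0.08,0.03,-0.53,0,0,0],
    [-1,-0.18,0.03,-0.78,0,0,0],
    [-1,-0.31,0.03,-1.02,0,0,0],
    [-1,-0.48,0.03,-1.23,0,0,0],
    [-1,-0.68,0.03,-1.41,0,0,0],
    [-1,-0.91,0.03,-1.56,0,0,0],
    [-1,-1.15,0.03,-1.68,0,0,0],
    [-1,-1.41,0.03,-1.76,0,0,0],
    [-1,-1.67,0.03,-1.8,0,0,0],
    [-1,-1.85,0.03,-1.8,0,0,0],
    [-1,-1.85,0.03,-1.8,0,0,0],
  ],
)

```text
time_s: 5.15
ee_pos: [0.606, -0.1089, 0.2049]
eef_rot: [3.141, 0.001, -3.005]
force: [-0.6, 6.5, 2.3]
grip_width: 0.026
grip_force: 15.0
```

Request:
move_arm(
  targets=[
    [0,0,0,0,0,0,0],
    [0,0,0,0,0,0,0],
    [0,0,0,0,0,0,0],
    [0,0,0,-0.7,0,0,0],
    [0,0,0,-1.5,0,0,0],
    [0,-0.5,1,-1.5,0,0,0],
    [0,-1.1,2.37,-1.5,0,0,0],
    [0,-1.1,2.37,-1.5,0,0,0],
    [0,-1.1,2.37,-1.5,0,0,0],
    [0,-1.1,2.37,-1.5,0,0,0],
  ],
)

```text
time_s: 6.15
ee_pos: [0.6432, 0.0152, 0.2785]
eef_rot: [-3.141, -0.0, -3.005]
force: [-0.4, 0.6, 0.5]
grip_width: 0.0468
grip_force: 0.0
```

Run:
```python
from h import *
o=ctrl.get_obs();print(o["ee_pos"],o["eef_rot"])
im,d=ctrl.camera("wrist"); save("w3.png",im); c=cam("wrist"); np.save("w3.npy",d)
for t in ["lever_grip","nut_grip","index_dir"]:
    for r in ctrl.tip_of("wrist",t)[:2]:
        print(t,round(r["score"],2),np.round(r["point"]),np.round(atd("wrist",[np.clip(r["point"],0,[511,383])],d,c)[0],4))
print(np.round(proj("wrist",f2w([.5882,-.0122,.1369],np.array([[0,-100,208],[0,20,133],[0,66,118],[0,88,122]])/1e3))))
# points of the bar top
v,u=np.mgrid[0:384,0:512]; P=atd("wrist",np.c_[u.ravel(),v.ravel()],d,c)
ok=(d.ravel()>0)&(np.hypot(P[:,0]-.586,P[:,1]-.009)<.05)&(P[:,2]<.2)
print(np.histogram(P[ok,2],np.arange(.095,.165,.004)))
```

```text
[0.64322712 0.01519853 0.27846481] [-3.14127068e+00 -1.70380167e-04 -3.00461784e+00]
lever_grip 0.87 [118. 131.] [ 0.5957 -0.1065  0.2179]
nut_grip 0.7 [252. 137.] [0.5882 0.0083 0.1484]
index_dir 0.71 [287. 133.] [0.5786 0.0505 0.1066]
[[118. 138.]
 [252. 134.]
 [290. 134.]
 [309. 134.]]
(array([   0,    0,  591, 1032,  148,  101,   34,    1,    0,    0,    0,
          0,  309,  296,    0,    0,    0]), array([0.095, 0.099, 0.103, 0.107, 0.111, 0.115, 0.119, 0.123, 0.127,
       0.131, 0.135, 0.139, 0.143, 0.147, 0.151, 0.155, 0.159, 0.163]))
```

View pics/w3.png

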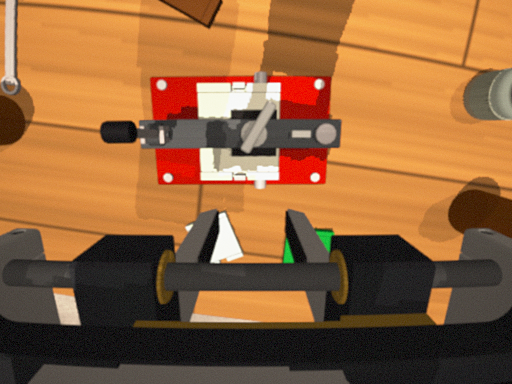

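The lever stands upright, with its grip at (118,131). The nut's bar runs from (245,150) to (272,102), its long wing at the upper right, and the rib is at (300,133). Next I fit the bar and rib from depth.

Run:
```python
from h import *
d=np.load("w3.npy"); c=cam("wrist")
v,u=np.mgrid[0:384,0:512]; P=atd("wrist",np.c_[u.ravel(),v.ravel()],d,c)
r=np.hypot(P[:,0]-.586,P[:,1]-.009)
def fit(m,n):
    Q=P[m]; (cx,cy),(w,h),a=cv2.minAreaRect((Q[:,:2]*1e3).astype(np.float32)); e=np.linalg.svd(Q[:,:2]-Q[:,:2].mean(0),full_matrices=False)[2][0]
    print(n,m.sum(),"med z",np.median(Q[:,2]).round(4),"rect",np.round([cx,cy,w,h,a],1),"pca deg",np.degrees(np.arctan2(e[1],e[0])).round(1)%180,cv2.boxPoints(((cx,cy),(w,h),a)).round(0).tolist())
fit((r<.05)&(P[:,2]>.139)&(P[:,2]<.155),"bar")
y=np.array([-.1365,.9906]); s=(P[:,:2]-[.586,.009])@y; t=(P[:,:2]-[.586,.009])@np.array([y[1],-y[0]])
fit((abs(s-.057)<.017)&(abs(t)<.012)&(P[:,2]>.116)&(P[:,2]<.13),"rib")
fit((s>-.06)&(s<.14)&(abs(t)<.03)&(P[:,2]>.104)&(P[:,2]<.112),"strap")
```

```text
bar 605 med z 0.1471 rect [576.9  12.2  11.9  61.5  67.4] pca deg 157.3 [[546.0, 18.0], [603.0, -5.0], [608.0, 6.0], [551.0, 30.0]]
rib 132 med z 0.1216 rect [576.6  65.3   7.2  22.1   8. ] pca deg 97.4 [[571.0, 76.0], [575.0, 54.0], [582.0, 55.0], [579.0, 77.0]]
strap 2774 med z 0.1074 rect [581.4  33.9  34.8 170.5   7.7] pca deg 97.4 [[553.0, 116.0], [576.0, -53.0], [610.0, -48.0], [587.0, 121.0]]
```

Request:
move_arm(
  targets=[
    [0,1.17,0.03,0,0,0,0.533],
    [0,1.17,0.03,0,0,0,0.533],
    [0,1.17,0.03,0,0,0,0.533],
    [0,1.17,0.03,0.7,0,0,0.533],
    [0,1.17,0.03,1.4,0,0,0.533],
    [0,1.17,0.03,2.1,0,0,0.533],
    [0,1.17,0.03,2.6,0,0,0.533],
    [0,1.17,0.03,2.83,0,0,0.533],
    [0,1.17,0.03,2.83,0,0,0.533],
    [0,1.17,0.03,2.83,0,0,0.533],
  ],
)

```text
time_s: 7.35
ee_pos: [0.5857, 0.0084, 0.1384]
eef_rot: [3.141, 0.002, 2.744]
force: [0.0, 0.4, 0.3]
grip_width: 0.047
grip_force: 0.0
```

Request:
move_arm(
  targets=[
    [-1,0,0,0,0,0,0],
    [-1,0,0,0,0,0,0],
    [-1,0,0,0,0,0,0],
    [-1,0,0,0,0,0,0],
    [-1,0,0,0,0,0,0],
    [-1,0,0,0,0,0,0],
  ],
  grip_force=25,
)

```text
time_s: 7.95
ee_pos: [0.5855, 0.0096, 0.1372]
eef_rot: [3.14, 0.001, 2.745]
force: [2.2, 5.4, 0.1]
grip_width: 0.0119
grip_force: 25.0
```

Request:
move_arm(
  targets=[
    [-1,0,0,0,0,0,0.13],
    [-1,0,0,0,0,0,0.26],
    [-1,0,0,0,0,0,0.39],
    [-1,0,0,0,0,0,0.52],
    [-1,0,0,0,0,0,0.65],
    [-1,0,0,0,0,0,0.78],
    [-1,0,0,0,0,0,0.91],
    [-1,0,0,0,0,0,1.0],
    [-1,0,0,0,0,0,1.042],
    [-1,0,0,0,0,0,1.042],
    [-1,0,0,0,0,0,1.042],
    [-1,0,0,0,0,0,1.042],
  ],
)

```text
time_s: 9.15
ee_pos: [0.5858, 0.0097, 0.1372]
eef_rot: [3.14, -0.001, 1.703]
force: [4.8, 6.2, -1.3]
grip_width: 0.0122
grip_force: 25.0
```

Request:
move_arm(
  targets=[
    [0,0,0,0,0,0,0],
    [0,0,0,0,0,0,0],
    [0,0,0,0,0,0,0],
    [0,0,0,-1,0,0,0],
    [0,0,0,-2,0,0,0],
    [0,0,0,-2.83,0,0,0],
    [0,0,1.14,-2.83,0,0,-0.15],
    [0,0,1.14,-2.83,0,0,-0.3],
    [0,0,1.14,-2.83,0,0,-0.45],
    [0,0,1.14,-2.83,0,0,-0.6],
    [0,0,1.14,-2.83,0,0,-0.75],
    [0,0,1.14,-2.83,0,0,-0.9],
  ],
)

```text
time_s: 10.35
ee_pos: [0.6416, 0.0161, 0.2784]
eef_rot: [-3.141, -0.0, 2.609]
force: [-0.9, -0.5, 0.1]
grip_width: 0.0472
grip_force: 0.0
```

Request:
move_arm(
  targets=[
    [0,0,0,0,0,0,-0.15],
    [0,0,0,0,0,0,-0.3],
    [0,0,0,0,0,0,-0.45],
    [0,0,0,0,0,0,-0.6],
    [0,0,0,0,0,0,-0.674],
    [0,0,0,0,0,0,-0.674],
    [0,0,0,0,0,0,-0.674],
  ],
)

```text
time_s: 11.05
ee_pos: [0.6416, 0.0162, 0.2784]
eef_rot: [-3.142, -0.0, -3.009]
force: [-0.8, 0.2, -0.5]
grip_width: 0.0468
grip_force: 0.0
```

Run:
```python
from h import *
o=ctrl.get_obs();print(o["ee_pos"],o["eef_rot"],o["time_s"])
im,d=ctrl.camera("wrist"); save("w4.png",im); c=cam("wrist"); np.save("w4.npy",d)
v,u=np.mgrid[0:384,0:512]; P=atd("wrist",np.c_[u.ravel(),v.ravel()],d,c)
C=[.585,.009]; r=np.hypot(P[:,0]-C[0],P[:,1]-C[1])
y=np.array([-.1365,.9906]); s=(P[:,:2]-C)@y; t=(P[:,:2]-C)@np.array([y[1],-y[0]])
def fit(m,n):
    Q=P[m]; (cx,cy),wh,a=cv2.minAreaRect((Q[:,:2]*1e3).astype(np.float32)); e=np.linalg.svd(Q[:,:2]-Q[:,:2].mean(0),full_matrices=False)[2][0]
    print(n,m.sum(),np.median(Q[:,2]).round(4),np.round([cx,cy,*wh,a],1),"pca",np.degrees(np.arctan2(e[1],e[0])).round(1)%180)
fit((r<.05)&(P[:,2]>.139)&(P[:,2]<.155),"bar")
fit((abs(s-.057)<.017)&(abs(t)<.012)&(P[:,2]>.116)&(P[:,2]<.13),"rib")
fit((s>-.06)&(s<.14)&(abs(t)<.03)&(P[:,2]>.104)&(P[:,2]<.112),"strap")
fit((abs(s+.12)<.03)&(abs(t)<.05)&(P[:,2]>.2)&(P[:,2]<.225),"grip")
cv2.imwrite("pics/c4.png",cv2.resize(im[60:200,80:360],(800,400),interpolation=cv2.INTER_CUBIC)[:,:,::-1])
```

```text
[0.64159435 0.01621168 0.27840942] [-3.14157051e+00 -2.14148365e-04 -3.00900150e+00] 11.05
bar 603 0.1469 [583.3  19.1  11.   61.4   7.6] pca 97.6
rib 133 0.1213 [576.4  66.6   7.2  22.7   8.3] pca 99.2
strap 2587 0.1072 [581.8  34.6  36.2 171.5   7.7] pca 97.7
grip 793 0.2158 [ 596.8 -108.7   19.2   26.5    6.5] pca 96.1
```

View pics/c4.png

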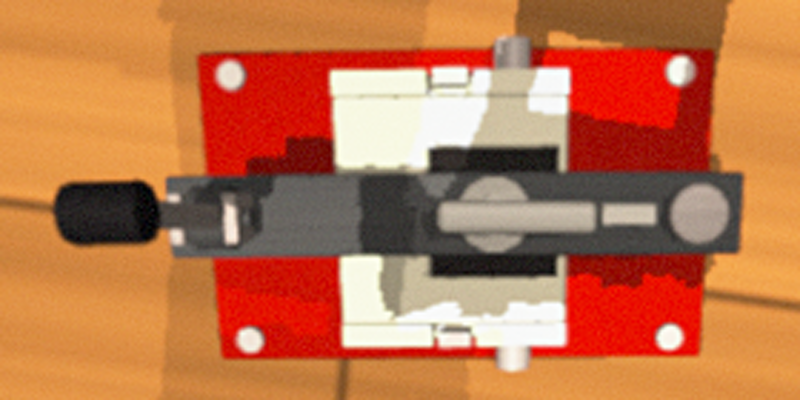

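The crop shows the long wing in line with the rib (wing at 440–595, rib at 605–655, both at row ~215). The fit gives 97.6° for the bar and 97.7° for the strap, so the nut is set. Now I close the lever.

Request:
move_arm(
  targets=[
    [0,1.06,-2.4,0,0,0,0],
    [0,1.06,-2.4,0,0,0,0],
    [0,1.06,-2.4,0,0,0,0],
    [0,1.06,-2.4,0,0,0,0],
    [0,1.06,-2.4,0.5,0,0,0],
    [0,1.06,-2.4,1.0,0,0,0],
    [0,1.06,-2.4,1.47,0,0,0],
    [0,1.06,-2.4,1.47,0,0,0],
    [0,1.06,-2.4,1.47,0,0,0],
  ],
)

```text
time_s: 12.0
ee_pos: [0.6056, -0.1092, 0.2057]
eef_rot: [-3.142, 0.0, -3.007]
force: [0.2, 0.2, 1.3]
grip_width: 0.0472
grip_force: 0.0
```

Request:
move_arm(
  targets=[
    [-1,0,0,0,0,0,0],
    [-1,0,0,0,0,0,0],
    [-1,0,0,0,0,0,0],
    [-1,0,0,0,0,0,0],
    [-1,0,0,0,0,0,0],
  ],
  grip_force=20,
)

```text
time_s: 12.5
ee_pos: [0.6055, -0.109, 0.2059]
eef_rot: [3.141, 0.001, -3.006]
force: [-2.1, 4.9, 4.6]
grip_width: 0.0259
grip_force: 20.0
```

Request:
move_arm(
  targets=[
    [-1,0.18,0,0.01,0,0,0],
    [-1,0.44,0,0.05,0,0,0],
    [-1,0.7,0,0.13,0,0,0],
    [-1,0.94,0,0.25,0,0,0],
    [-1,1.17,0,0.4,0,0,0],
    [-1,1.37,0,0.58,0,0,0],
    [-1,1.54,0,0.8,0,0,0],
    [-1,1.67,0,1.04,0,0,0],
    [-1,1.77,0,1.3,0,0,0],
    [-1,1.83,0,1.57,0,0,0],
    [-1,1.86,0,1.85,0,0,0],
    [-1,1.86,0,1.88,0,0,0],
  ],
)

```text
time_s: 13.7
ee_pos: [0.513, -0.1219, 0.1111]
eef_rot: [3.141, -0.0, -3.006]
force: [-4.2, 4.1, 8.4]
grip_width: 0.026
grip_force: 20.0
```

Request:
move_arm(
  targets=[
    [-1,0,0,0,0,0,0],
    [-1,0,0,0.03,0,0,0],
    [-1,0,0,0.03,0,0,0],
  ],
)

```text
time_s: 14.0
ee_pos: [0.5131, -0.122, 0.1109]
eef_rot: [3.141, 0.0, -3.006]
force: [-8.9, 5.7, 15.0]
grip_width: 0.0262
grip_force: 20.0
```

Request:
move_arm(
  targets=[
    [0,0,0,0,0,0,0],
    [0,0,0,0,0,0,0],
    [0,0,0,0,0,0,0],
    [0,0,0,-1,0,0,0],
    [0,0,0,-2,0,0,0],
    [0,0,0,-3.3,0,0,0],
    [0,0,0,-3.3,0,0,0],
    [0,-2.6,2.3,-3.3,0,0,0],
    [0,-2.6,2.3,-3.3,0,0,0],
    [0,-2.6,2.3,-3.3,0,0,0],
    [0,-2.6,2.3,-3.3,0,0,0],
    [0,-2.6,2.3,-3.3,0,0,0],
  ],
)

```text
time_s: 15.2
ee_pos: [0.6275, 0.0116, 0.2733]
eef_rot: [3.141, -0.001, -3.004]
force: [-0.2, -0.3, -1.1]
grip_width: 0.0468
grip_force: 0.0
```

Run:
```python
from h import *
o=ctrl.get_obs();print(o["ee_pos"],o["force"],o["time_s"])
im,d=ctrl.camera("wrist"); c=cam("wrist")
v,u=np.mgrid[0:384,0:512]; P=atd("wrist",np.c_[u.ravel(),v.ravel()],d,c)
C=[.585,.009]; r=np.hypot(P[:,0]-C[0],P[:,1]-C[1])
y=np.array([-.1365,.9906]); s=(P[:,:2]-C)@y; t=(P[:,:2]-C)@np.array([y[1],-y[0]])
def fit(m,n):
    Q=P[m]; (cx,cy),wh,a=cv2.minAreaRect((Q[:,:2]*1e3).astype(np.float32)); e=np.linalg.svd(Q[:,:2]-Q[:,:2].mean(0),full_matrices=False)[2][0]
    print(n,m.sum(),np.median(Q[:,2]).round(4),np.round([cx,cy,*wh,a],1),"pca",np.degrees(np.arctan2(e[1],e[0])).round(1)%180)
fit((r<.05)&(P[:,2]>.135)&(P[:,2]<.155),"bar")
fit((s>-.06)&(s<.14)&(abs(t)<.03)&(P[:,2]>.1)&(P[:,2]<.109),"strap")
L=(abs(s+.12)<.015)&(P[:,2]>.1)
for a in (-.09,-.07,-.05,-.03): m=L&(abs(t-a)<.006); print("lever z at",a,m.sum(),np.median(P[m,2]).round(4))
cv2.imwrite("pics/c5.png",cv2.resize(im[0:240],(800,375),interpolation=cv2.INTER_CUBIC)[:,:,::-1])
```

```text
[0.62752115 0.01157475 0.27329409] [-0.15281254 -0.29151842 -1.10791972] 15.2
bar 594 0.1436 [583.   17.5  11.9  60.4   7.2] pca 97.8
strap 2512 0.1038 [580.4  33.8  35.4 170.4   7.9] pca 98.1
lever z at -0.09 309 0.1272
lever z at -0.07 156 0.1234
lever z at -0.05 141 0.1232
lever z at -0.03 142 0.1232
```

View pics/c5.png

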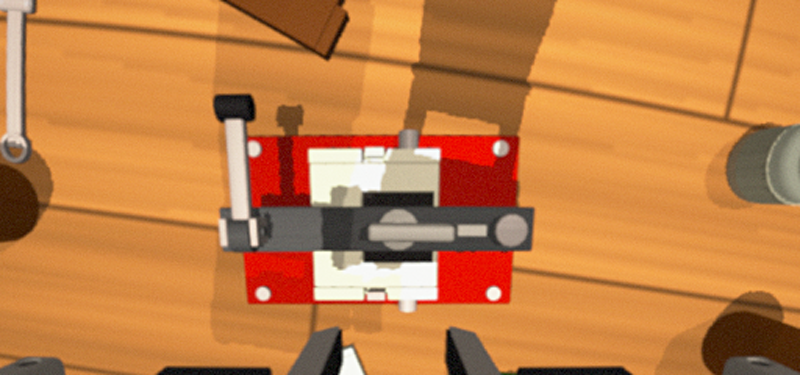

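The lever lies level, with its grip at (234,107) and its bar top at z = 123 mm along its length. The strap is back down at 104 mm, the nut at (400,232) is aligned with the rib, and the bystanders have not moved. I'm handing it in.

```bash
python3 -c "
from station import ctrl
print(ctrl.hand_in())"
```

```text
the job is handed in; nothing more can be done
None
```

The job is handed in (no result came back): lever flipped up, wing nut turned to the index rib (97.8° against the strap's 98.1°), lever closed level and released. The pad's pressure on the cover was not measured directly. Robot time was about 15 s, and the bottles, jar and wrench were not touched.

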